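Drive a dowel home with the bench spring striker

TASK

Use the spring striker to drive the dowel fully home into the aluminium block. Draw the striker back by its paddle until the sear catches and holds it, then slide the block along its channel, without lifting it, fully against the end stop so that its dowel stands in front of the ram, and press down the trip pad to fire. The blow must drive the dowel: do not push it in with the gripper; leave the jar, hammer, spanner, oil can and brackets where they are, and at the end let everything go.

Things in the scene. Friction and masses are not known exactly. Their poses are not given: they have to be found in the camera images.
- driver: Fixed spring striker on a dark steel base plate 12 mm thick. Origin on the bench surface under the ram's axis; x = the way the ram strikes (away from the robot, turned up to 19 degrees), y left, z up. Plate: x -180 to 125, y -85 to 155 mm. Ram axis y = 0, z = 45. Grey guide block x -20 to 20, y +-23, top z = 69; ribbed spring barrel x -175 to -105, top z = 67.
- seat (a point): Where the block's underside centre belongs: x = 80, y = 0, z = 12 mm of the driver. A channel runs along y through it, between a back fence (face 26.5 mm beyond this point in x, top z = 50, to y = 150) and a low front lip (face 26.5 mm nearer, top z = 20). Its right end is closed by the end stop (face at y = -35, top z = 45); its left end is open.
- striker (a joint): How far the striker is drawn back along the driver's -x, in m: 0 = at rest, forward (ram nose, 28 mm across, at x = 57 mm, in the dowel's way); 0.060 = end of travel. The spring pushes forward with 8 N at rest, 15 N drawn; lifting the sear adds a little. Past about 0.049 the sear hook drops in and holds it near 0.048 when let go.
- paddle (a point): On the middle plane of the striker's upright aluminium paddle, 17 mm below its top edge (z = 117 mm). The paddle is 12 mm thick (x), 56 mm wide (y), free above z = 72; at rest it stands at x = -30 mm of the driver, between guide block and barrel, and moves with the striker. It can be pushed back from its front (+x) side, above the guide block, or pinched.
- sear (a joint): Angle of the sear lever in rad, a steel rocker lying along x to the right of the ram: 0 = hook down (rest or holding), up to 0.30 = hook raised. A light spring returns it to 0.
- trip_pad (a point): Centre of the top of the trip pad, a 30 x 30 mm steel plate on the front end of the sear lever, at x = 50, y = -53, z = 82 mm of the driver at rest. Pressing it straight down 6 to 9 mm with about 8 to 13 N raises the hook and fires the cocked striker at once; it goes down 17 mm at most.
- work: Loose aluminium block, 50 (x) x 70 (y) x 50 (z) mm, 0.3 to 0.65 kg, standing in the channel, 65 to 100 mm left of its place. Origin at the centre of its underside, axes like the driver's. Against the end stop its origin is at the seat. The dowel enters its -x face (towards the ram) at mid length, 33 mm above its underside. It can be pushed right by its left end face.
- dowel (a joint): How far the steel dowel, 14 mm across, has been driven into the block, in m: 0 = it stands 14 mm proud of the block; 0.014 = flush. It is a tight fit (over 20 N to move).
- jar: Closed grey jar, 44 mm across, 55 mm high, on the left rear of the base plate; leave alone. Origin at the centre of its underside.
- hammer: Hammer lying on the bench to the left; leave alone. Origin below its middle, x along it towards the head.
- spanner: 180 mm spanner lying on the bench to the right; leave alone. Origin below its middle, x along it.
- oiler: Oil can, 60 mm across, 160 mm high, on the bench to the left; leave alone. Origin at the centre of its underside.
- bracket_a: L-shaped steel bracket, 30 x 90 x 64 mm, on the bench to the right; leave alone. Origin at the centre of its underside.
- bracket_b: The same kind of L-shaped bracket, on the right rear of the driver's base plate, beside the barrel, its upright leg to the rear; leave alone. Origin at the centre of its underside.
Mind the look-alikes: they are no part of the job. What is shaped like the work but blue or brown is not meant.

How it is judged:
On the way, in this order (a step that is already met when the one before it is completed fails the run):
1. the striker is drawn back and caught, the dowel still proud (value of joint striker above 0.044 m and value of joint sear below 0.03 rad and value of joint dowel below 0.002 m), for 0.3 s.
2. with the striker still cocked, the block is against the end stop (within 4 mm) (value of joint striker above 0.044 m and y of work in the frame of driver below 0.004 m and value of joint dowel below 0.002 m), for 0.2 s.
3. the striker has fired and driven the dowel to within 4 mm of flush (value of joint striker below 0.008 m and value of joint dowel above 0.01 m), for 0.2 s.
At the end, for the whole second after the job is handed in: The dowel is driven to within 4 mm of flush, the striker is forward again (within 8 mm of rest) with the sear lever back down, and the block stands flat and still in the channel, within 6 mm of its place against the end stop (all of step 3 and value of joint sear below 0.03 rad and y of work in the frame of driver between -0.006 and 0.006 m and z of work in the frame of driver below 0.016 m and angle between work's own z axis and vertical below 0.08 rad and linear speed of work below 0.02 m/s); the robot touches nothing.
It fails at once if the dowel is pushed in (over 3 mm) while the striker is drawn back (value of joint dowel above 0.003 m and value of joint striker above 0.03 m).
It fails at once if the block is lifted more than 15 mm or tipped over 0.3 rad (z of work in the frame of driver above 0.027 m or angle between work's own z axis and vertical above 0.3 rad).
It fails at once if the jar, hammer, spanner, oil can or a bracket is moved more than 30 mm (distance of any of jar, hammer, spanner, oiler, bracket_a, bracket_b from where it was at the start of the episode above 0.03 m).
It also fails if it takes over 54 s, if anything falls off the work surface, if the arm or the gripper's body presses on something with over 40 N, if the wrist force passes 120 N, or if a joint passes its speed limit or range.

ROBOT

A 7-joint arm with a two-finger parallel gripper is mounted at the origin on the work surface. World frame = base frame: x ahead of the robot, y to its left, z up, the work surface at z = 0. Lengths are in m, angles in rad, forces in N, time in s.
With the tool pointing down it reaches from about 0.35 to 0.9 m from the base axis. Payload 8.1 kg.
Tool frame: the origin (TCP) lies at the very end of the fingers, on their centre line; the grasp point (between the pads) lies 19 mm behind it (grasp_offset is the distance from the TCP to the grasp point, in m); z points along the fingers, y is the line along which they close (so a half turn about z gives the same grasp; the last joint's range is limited). The gripper opens to 92 mm and grips with 3 to 60 N. Pads are 19 mm wide; open, the fingers measure 130 mm over their backs; the gripper's body (75 mm by 190 mm) begins 47 mm behind the grasp point.
Start: joints at [1.074, 0.434, 0.025, 1.573, -0.012, 1.134, -0.075], TCP at [0.24, -0.577, 0.227] pointing down, gripper open.
Joint ranges: [-2.62, 2.62], [-0.44, 2.09], [-1.27, 1.32], [0.08, 2.57], [-1.32, 4.46], [0.12, 2], [-2.74, 2.74]. Speed limits (rad/s): [2.22, 2.22, 3.01, 3.01, 3.14, 3.14, 3.14].

INTERFACE

Orientations are given as a rotation vector (axis times angle).
In Python, from cell import observe, get_image, camera_params, sign_off, silhouettes, grasp_offset gives the robot as it stands. The module is installed in compiled form; this text tells all that it offers.
- The arm moves only by the tool jog_arm, never from a script. Its argument "motion" is a list that holds one entry, the list of rows, each a list of 7 numbers: the shift along the tool's x, y, z in m, then the turn, a rotation vector about the tool's x, y, z in rad, then the closure, from -1 (fully open) to 1 (shut), so that 0 is half open. In form: [[[dx, dy, dz, wx, wy, wz, hand], ...]]. A call has 1 to 10 rows; each row is the pose to reach, as a shift and turn from the pose commanded when the call began, along the tool's axes at that moment; what a row does not reach only later rows make up. A row lasts 1/12 s, in which the tool goes at most 41.7 mm and 7.16 degrees, less where a joint would pass 70% of its speed; a pose out of reach is approached as far as the arm can. A call with a gripper value outside its range is refused whole. The fingers move at their own pace and stop on an object; "force" is the grip in N (left out, the last holds). Time passes only in rows, so rows that repeat a pose let the fingers close. It gives the time, the measured TCP pose, the force, the opening and the grip force at its end, in the units of the state.
- observe(): the state, without advancing time (a new reading comes with each control period).
- get_image(name): name is "scene" or "top"; returns the picture (384x512x3 uint8, red, green, blue); there is no depth.
- camera_params(name): a dict with "vertical_fov" (degrees; the focal length in pixels is half the picture's height over the tangent of half this angle, whatever the lens; pixels are square), "cx", "cy" (the principal point, pixels), "dist_coeffs" ([k1, k2, p1, p2, k3] as OpenCV has them; the pictures are not rectified), "T" (4x4, takes a point from camera to world coordinates). Camera axes: x right, y down, z forward; pixel columns grow to the right and rows downward; lengths in m; the calibration is good to about 2 mm. A picture is of the moment at which its call begins. camera_params takes no time and is no camera call.
- sign_off(): hands the job in; it is judged then, once.
Trained networks look in the newest picture that a camera, given by its name, has taken for a name from the list of things; names that differ only in an ending like _2 or _b are one class to them, and where a whole thing is asked for, a point or a joint stands for the part that bears it (a point fixed in the world has none). Each returns a list of dicts, best first, with "p" (0 to 1); they miss things now and then, are a little off and sometimes report something else, mostly with a low value. They report only what shows in the picture. A call takes as long as a camera call. They do not tell look-alikes from the thing itself.
- silhouettes(query, camera): "mask" (384x512 bool, what is visible of it) and "pixel" ([column, row] in pixels, amid what is visible of it).
The state is a dict: "clock": time; "joints": joint angles; "dq": joint speeds; "joint_efforts": joint torques, N m; "position": TCP position; "ee_rot": TCP orientation; "force": force on the tool from outside, world axes, zero at the start; "ft_torque": the same for the moment, N m; "width": opening from 0.0 (shut) to 1.0 (fully open); "gripper_force": force on a finger pad.
Only numpy, scipy, OpenCV 4.12 (cv2) and the standard library are available. Lean on these libraries where they do the work, as an engineer would, in place of code of your own. Each camera call takes 0.05 s, during which the arm holds its last target. There are 200 camera calls.

## Working session

There is one attempt and no reset: what is moved stays moved. The work goes in short steps, Python scripts to look and compute and a tool call to move; the robot and the scene stay as the last step left them, time stands still between calls to the robot, and variables do not carry over. Pictures are saved under pics/ and viewed, at most 10 in all, crops included, and the job is handed in when it is done.

Besides the shell and the picture viewer there is one more tool, called after ">>>" by a JSON object that holds its "method" and its "body". jog_arm: Moves the arm, as the interface text tells. Its arguments: {"type":"object","properties":{"motion":{"type":"array"},"force":{"type":"number"}},"required":["motion"]}

```bash
mkdir -p pics
python3 - <<'E'
from cell import *
import cv2
s=observe(); print(s['clock'],s['position'],s['ee_rot'],s['width'],grasp_offset if not callable(grasp_offset) else grasp_offset())
for n in('scene','top'):
    im=get_image(n); cv2.imwrite(f'pics/{n}0.png',im[:,:,::-1]); p=camera_params(n); print(n,p['vertical_fov'],p['cx'],p['cy'],p['dist_coeffs'],p['T'])
E
```

```text
0.0 [ 0.23956265 -0.57670811  0.22593522] [-3.07943771e+00 -6.14144489e-01  7.09900886e-04] 0.9992770010864404 0.0188
scene 54.820574719101266 256.6820893240754 182.95967210275145 [-0.03943162  0.          0.          0.          0.        ] [[-0.30928138  0.7072162  -0.6357596   1.15474406]
 [ 0.95094979  0.23442087 -0.2018449   0.1894822 ]
 [ 0.00628733 -0.66700232 -0.74502911  0.80490921]
 [ 0.          0.          0.          1.        ]]
top 48.30429864662539 257.67133974046453 187.3182504087571 [-0.13703638  0.          0.          0.          0.        ] [[ 0.01022716 -0.99772321  0.06666179  0.5008856 ]
 [-0.99988681 -0.01093949 -0.01032943  0.00400046]
 [ 0.01103516 -0.06654861 -0.99772216  1.19590603]
 [ 0.          0.          0.          1.        ]]
```

View pics/scene0.png

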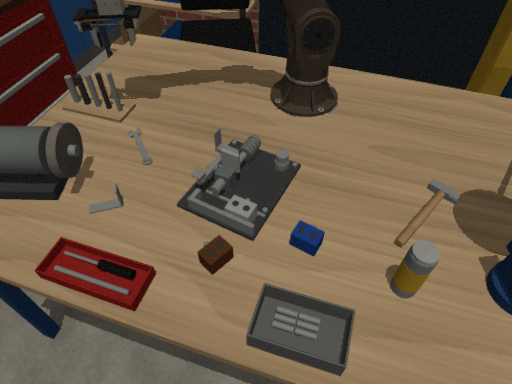

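View pics/top0.png

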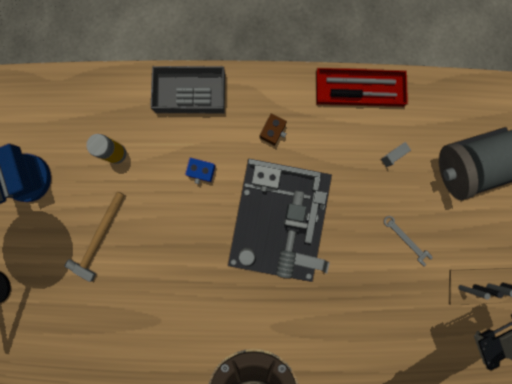

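The scene shows the striker at about (240,185) and the work at (240,207). The top view shows the plate corners near (248,159), (331,174), (312,281) and (229,266). I'll enlarge the plate in both views.

Run:
```python
import cv2,numpy as np
a=cv2.imread('pics/top0.png')[150:290,220:340]; b=cv2.imread('pics/scene0.png')[120:240,170:310]
cv2.imwrite('pics/t1.png',cv2.resize(a,None,fx=4,fy=4,interpolation=cv2.INTER_CUBIC))
cv2.imwrite('pics/s1.png',cv2.resize(b,None,fx=5,fy=5,interpolation=cv2.INTER_CUBIC))
```

```text
(no output)
```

View pics/t1.png

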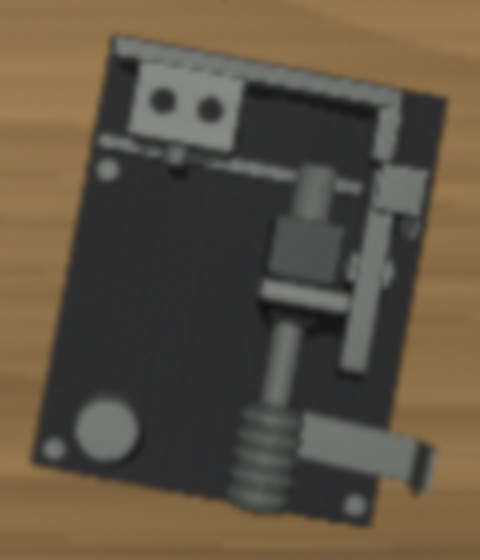

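View pics/s1.png

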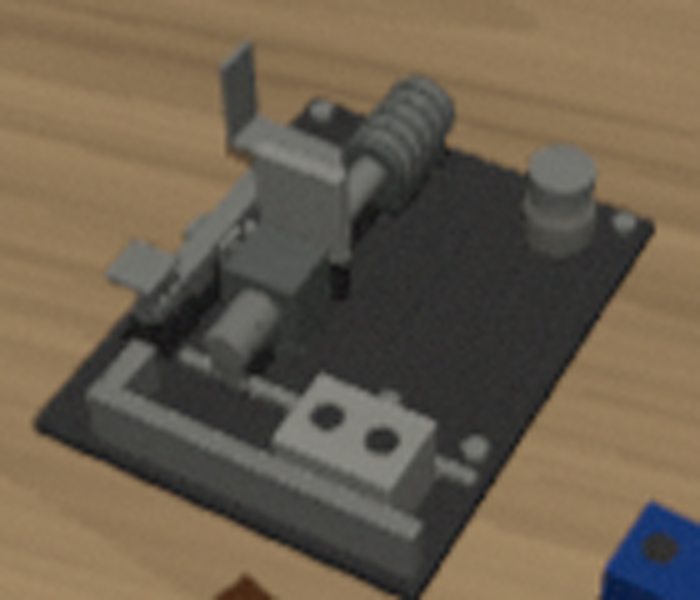

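The top crop shows the plate corners at (113,37), (447,98), (370,523) and (33,463), with the pad at (401,190), paddle top at (307,295) and work top at (187,107). The scene crop shows corners at (653,228), (38,425) and (415,597). The bracket's upright stands right behind the paddle's right side.

```bash
cat > h.py <<'E'
import cv2,numpy as np
from scipy.optimize import least_squares
from scipy.spatial.transform import Rotation as R
from cell import *
def proj(cam,P):
    p=camera_params(cam);T=np.linalg.inv(p['T']);f=192/np.tan(np.radians(p['vertical_fov']/2))
    K=np.array([[f,0,p['cx']],[0,f,p['cy']],[0,0,1.]])
    return cv2.projectPoints(np.atleast_2d(P).astype(float),cv2.Rodrigues(T[:3,:3])[0],T[:3,3],K,np.array(p['dist_coeffs']))[0][:,0]
def d2w(q,P):
    P=np.atleast_2d(P)/1000.;c,s=np.cos(q[2]),np.sin(q[2])
    return np.c_[q[0]+c*P[:,0]-s*P[:,1],q[1]+s*P[:,0]+c*P[:,1],P[:,2]]
E
python3 - <<'E'
from h import *
t=(np.array([[113,37],[447,98],[370,523],[33,463],[401,190],[307,295]])+.5)/4-.5+[220,150]
s=(np.array([[653,228],[38,425],[415,597]])+.5)/5-.5+[170,120]
A=np.array([[125,155,12],[125,-85,12],[-180,-85,12],[-180,155,12],[50,-53,82],[-30,0,117]])
B=np.array([[-180,155,12],[125,-85,12],[125,155,12]])
f=lambda q:np.r_[(proj('top',d2w(q,A))-t).ravel(),(proj('scene',d2w(q,B))-s).ravel()]
r=least_squares(f,[.55,-.05,-.2],x_scale=[.01,.01,.1],loss='soft_l1')
print(r.x,np.round(f(r.x).reshape(-1,2),1));np.save('q.npy',r.x)
w=(np.array([187,107])+.5)/4-.5+[220,150]
g=least_squares(lambda y:(proj('top',d2w(r.x,[80,y[0],62]))-w).ravel(),[80]);print('work y',g.x,g.fun)
c=(np.array([[425,470],[440,450],[418,490]])+.5)/4-.5+[220,150]
for k in c:
  g=least_squares(lambda y:(proj('top',d2w(r.x,[y[0],y[1],76]))-k).ravel(),[-130,-70]);print('brk',g.x)
for n,P in dict(paddle=[-30,0,117],pad=[50,-53,82],seat=[80,0,12]).items(): print(n,d2w(r.x,P))
E
```

```text
[ 0.51270722 -0.10902546 -0.17268404] [[-0.8 -1.2]
 [ 0.1 -0.7]
 [ 0.2  1.3]
 [-1.1  0.7]
 [-0.2 -0.6]
 [-0.7 -0.1]
 [-0.2 -1.7]
 [-2.3 -0.8]
 [-0.6 -0.2]]
work y [93.30894331] [ 0.10253717 -0.55304025]
brk [-128.49235442 -102.70128079]
brk [-113.92144532 -110.11190529]
brk [-142.1473591  -100.50697102]
paddle [[ 0.4831534  -0.10387064  0.117     ]]
pad [[ 0.55285674 -0.16982855  0.082     ]]
seat [[ 0.59151739 -0.12277162  0.012     ]]
```

```bash
cat >> h.py <<'E'
q=np.load('q.npy')
def go(P):
    "tool-frame shift/turn from the present pose to driver point P (mm), tool y along driver x"
    s=observe(); C=R.from_rotvec(s['ee_rot']).as_matrix()
    y=np.array([np.cos(q[2]),np.sin(q[2]),0]);z=np.array([0,0,-1.]);G=np.c_[np.cross(y,z),y,z]
    w=d2w(q,P)[0]
    print('now drv',np.round(where(),1),'shift',np.round(C.T@(w-s['position']),4),'turn',np.round(R.from_matrix(C.T@G).as_rotvec(),4),'t',s['clock'],'F',np.round(s['force'],1),'w',s['width'],s['gripper_force'])
def where():
    p=np.array(observe()['position']);d=p[:2]-q[:2];c,s=np.cos(q[2]),np.sin(q[2])
    return np.array([c*d[0]+s*d[1],-s*d[0]+c*d[1],p[2]])*1000
E
python3 -c "
from h import *
go([-30,0,180])"
```

```text
now drv [-188.7 -507.7  226.1] shift [ 0.4064 -0.3432  0.0465] turn [-1.3000e-03 -6.0000e-04 -1.0044e+00] t 0.1 F [-0.1 -0.1  0.2] w 0.9985807688285525 0.0
```

>>> {"method": "jog_arm", "body": {"motion": [[[0.406,-0.343,0.03,0,0,-1.004,-1],[0.406,-0.343,0.03,0,0,-1.004,-1],[0.406,-0.343,0.03,0,0,-1.004,-1],[0.406,-0.343,0.03,0,0,-1.004,-1],[0.406,-0.343,0.03,0,0,-1.004,-1],[0.406,-0.343,0.03,0,0,-1.004,-1],[0.406,-0.343,0.03,0,0,-1.004,-1],[0.406,-0.343,0.03,0,0,-1.004,-1],[0.406,-0.343,0.03,0,0,-1.004,-1],[0.406,-0.343,0.03,0,0,-1.004,-1]]]}}

```text
clock: 0.93
position: [0.4305, -0.2055, 0.2031]
ee_rot: [-2.404, -2.022, 0.0]
force: [1.0, -0.4, 0.1]
width: 1.0
gripper_force: 0.0
```

```bash
python3 -c "
from h import *
go([-30,0,150])"
```

```text
now drv [ -64.4 -109.2  203.1] shift [0.1092 0.0345 0.0531] turn [-0.0001  0.0001  0.0003] t 0.9333 F [ 1.  -0.4  0.1] w 1.0001001937121123 0.0
```

>>> {"method": "jog_arm", "body": {"motion": [[[0.109,0.0345,0.053,0,0,0,-1],[0.109,0.0345,0.053,0,0,0,-1],[0.109,0.0345,0.053,0,0,0,-1],[0.109,0.0345,0.053,0,0,0,-1],[0.109,0.0345,0.053,0,0,0,-1],[0.109,0.0345,0.053,0,0,0,-1]]]}}

```text
clock: 1.43
position: [0.4826, -0.1062, 0.1499]
ee_rot: [-2.404, -2.021, 0.002]
force: [-0.3, -0.6, 0.6]
width: 1.004
gripper_force: 0.0
```

```bash
python3 -c "
from h import *
go([-30,0,79])
a=get_image('scene')[100:250,150:330,::-1]
cv2.imwrite('pics/s2.png',cv2.resize(a,None,fx=4,fy=4,interpolation=cv2.INTER_CUBIC))"
```

```text
now drv [-30.1  -2.4 149.9] shift [0.0024 0.0002 0.0709] turn [-0.0012  0.0004  0.0002] t 1.4333 F [-0.3 -0.6  0.6] w 1.0043535872433853 0.0
```

View pics/s2.png

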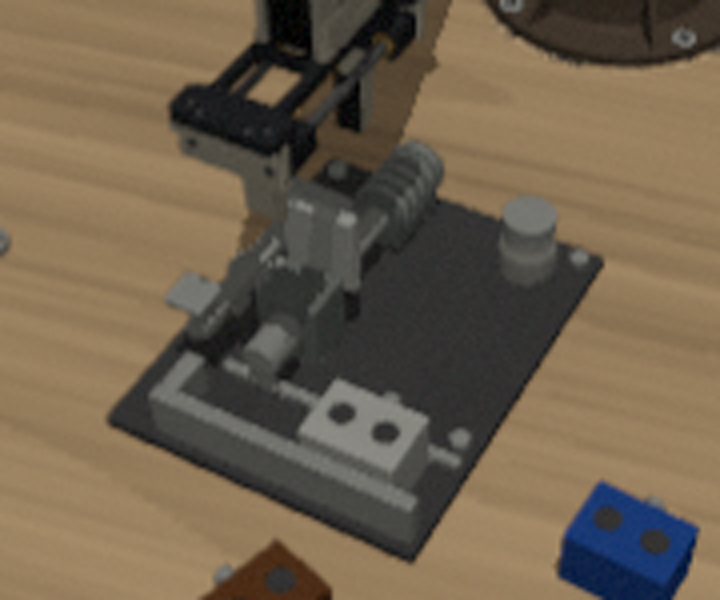

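The open fingers straddle the paddle: front finger at about (265,190), paddle at (320,230), rear finger at (355,100). I'll descend and pinch.

>>> {"method": "jog_arm", "body": {"motion": [[[0.0024,0,0.035,0,0,0,-1],[0.0024,0,0.071,0,0,0,-1],[0.0024,0,0.071,0,0,0,-1],[0.0024,0,0.071,0,0,0,1],[0.0024,0,0.071,0,0,0,1],[0.0024,0,0.071,0,0,0,1],[0.0024,0,0.071,0,0,0,1],[0.0024,0,0.071,0,0,0,1],[0.0024,0,0.071,0,0,0,1]]], "force": 30}}

```text
clock: 2.23
position: [0.484, -0.1037, 0.0802]
ee_rot: [2.404, 2.02, 0.001]
force: [-0.4, -1.1, -1.0]
width: 0.614
gripper_force: 0.0
```

```bash
python3 -c "
from h import *
go([-84,0,79])"
```

```text
now drv [-29.2   0.3  80.2] shift [-0.0003 -0.0548  0.0011] turn [ 0.0016  0.0002 -0.0006] t 2.2333 F [-0.4 -1.1 -1. ] w 0.6137749854603392 0.0
```

Still closing; let the fingers finish.

>>> {"method": "jog_arm", "body": {"motion": [[[0,0,0,0,0,0,1],[0,0,0,0,0,0,1],[0,0,0,0,0,0,1],[0,0,0,0,0,0,1],[0,0,0,0,0,0,1],[0,0,0,0,0,0,1],[0,0,0,0,0,0,1],[0,0,0,0,0,0,1]]]}}

```text
clock: 2.9
position: [0.482, -0.1033, 0.079]
ee_rot: [-2.404, -2.02, 0.003]
force: [-5.1, 1.8, 4.9]
width: 0.127
gripper_force: 30.0
```

>>> {"method": "jog_arm", "body": {"motion": [[[0,-0.008,0,0,0,0,1],[0,-0.016,0,0,0,0,1],[0,-0.024,0,0,0,0,1],[0,-0.032,0,0,0,0,1],[0,-0.04,0,0,0,0,1],[0,-0.046,0,0,0,0,1],[0,-0.05,0,0,0,0,1],[0,-0.053,0,0,0,0,1],[0,-0.055,0,0,0,0,1],[0,-0.055,0,0,0,0,1]]]}}

```text
clock: 3.73
position: [0.4331, -0.0945, 0.08]
ee_rot: [2.402, 2.017, 0.009]
force: [13.2, -3.6, -10.2]
width: 0.133
gripper_force: 30.0
```

```bash
python3 -c "
from h import *
go([-86,0,79])"
```

```text
now drv [-80.9   0.6  80. ] shift [-0.0006 -0.0051  0.001 ] turn [ 0.0075 -0.0012 -0.001 ] t 3.7333 F [ 13.2  -3.6 -10.2] w 0.13319808143457829 29.97438222169876
```

>>> {"method": "jog_arm", "body": {"motion": [[[0,-0.003,0,0,0,0,1],[0,-0.005,0,0,0,0,1],[0,-0.005,0,0,0,0,1],[0,-0.005,0,0,0,0,1],[0,-0.002,0,0,0,0,1],[0,0.001,0,0,0,0,1],[0,0.003,0,0,0,0,1],[0,0.003,0,0,0,0,1]]]}}

```text
clock: 4.4
position: [0.4351, -0.0949, 0.08]
ee_rot: [2.403, 2.018, 0.006]
force: [8.6, -1.4, -1.8]
width: 0.127
gripper_force: 30.0
```

```bash
python3 -c "
from h import *
go([-80,0,79])"
```

```text
now drv [-78.9   0.6  80. ] shift [-0.0006 -0.0011  0.001 ] turn [ 0.0049 -0.0007 -0.0009] t 4.4 F [ 8.6 -1.4 -1.8] w 0.1265976237902801 29.98639315366745
```

Force is dropping as the sear takes the load. I'll open the fingers slowly.

>>> {"method": "jog_arm", "body": {"motion": [[[0,0.004,0,0,0,0,1],[0,0.004,0,0,0,0,1],[0,0.004,0,0,0,0,-0.3],[0,0.004,0,0,0,0,-0.3],[0,0.004,0,0,0,0,-0.3],[0,0.004,0,0,0,0,-0.3],[0,0.004,0,0,0,0,-0.3],[0,0.004,0,0,0,0,-0.3],[0,0.004,0,0,0,0,-0.3]]]}}

```text
clock: 5.15
position: [0.4361, -0.0953, 0.0792]
ee_rot: [-2.405, -2.021, 0.0]
force: [0.5, -0.4, 0.2]
width: 0.593
gripper_force: 0.0
```

```bash
python3 -c "
from h import *
go([-80,0,79])
a=get_image('scene')[100:250,150:330,::-1]
cv2.imwrite('pics/s3.png',cv2.resize(a,None,fx=4,fy=4,interpolation=cv2.INTER_CUBIC))"
```

```text
now drv [-77.8   0.4  79.2] shift [-0.0004 -0.0022  0.0002] turn [-0.0001  0.     -0.0004] t 5.15 F [ 0.5 -0.4  0.2] w 0.5925029430941501 0.0
```

View pics/s3.png

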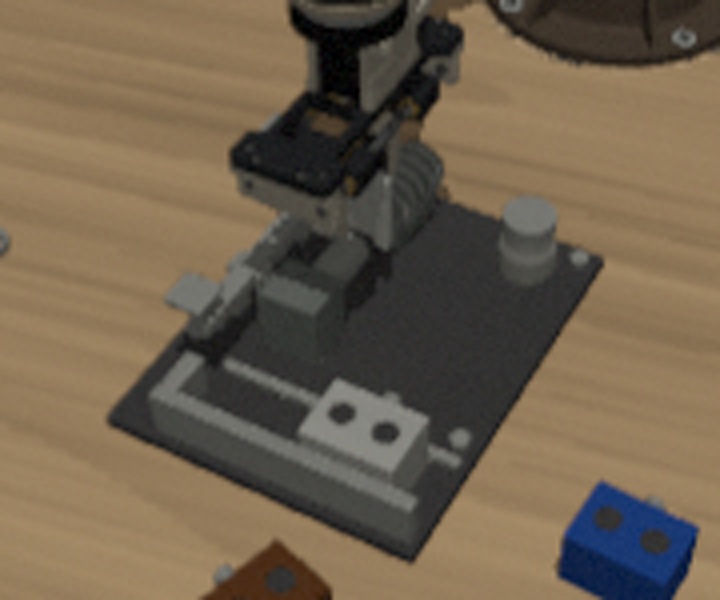

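The paddle is held back at about (375,200) and the ram nose has withdrawn into the guide, so the striker is cocked. Next I'll lift and go left of the block with the fingers closed.

>>> {"method": "jog_arm", "body": {"motion": [[[0,0,-0.035,0,0,0,-0.3],[0,0,-0.07,0,0,0,-0.3],[0,0,-0.07,0,0,0,-0.3],[0.04,0.04,-0.07,0,0,0,1],[0.07,0.07,-0.07,0,0,0,1],[0.1,0.1,-0.07,0,0,0,1],[0.12,0.13,-0.07,0,0,0,1],[0.155,0.156,-0.07,0,0,0,1],[0.155,0.156,-0.07,0,0,0,1],[0.155,0.156,-0.07,0,0,0,1]]]}}

```text
clock: 6.03
position: [0.6186, 0.0347, 0.1487]
ee_rot: [-2.4, -2.025, -0.004]
force: [-0.4, 0.3, -0.4]
width: 0.189
gripper_force: 0.0
```

```bash
python3 -c "
from h import *
go([78,155,32])"
```

```text
now drv [ 79.6 159.8 148.7] shift [-0.0051 -0.0017  0.1167] turn [ 0.0004 -0.0028  0.0037] t 6.0333 F [-0.4  0.3 -0.4] w 0.1886018731513165 0.0
```

>>> {"method": "jog_arm", "body": {"motion": [[[0,-0.0015,0.03,0,0,0,1],[0,-0.0015,0.06,0,0,0,1],[0,-0.0015,0.09,0,0,0,1],[0,-0.0015,0.105,0,0,0,1],[0,-0.0015,0.1165,0,0,0,1],[0,-0.0015,0.1165,0,0,0,1],[0,-0.0015,0.1165,0,0,0,1]]]}}

```text
clock: 6.62
position: [0.6148, 0.0303, 0.0329]
ee_rot: [-2.405, -2.021, 0.001]
force: [0.2, -1.1, 0.8]
width: 0.005
gripper_force: 0.0
```

```bash
python3 -c "
from h import *
go([78,45,32])
a=get_image('scene')[100:250,150:330,::-1]
cv2.imwrite('pics/s4.png',cv2.resize(a,None,fx=4,fy=4,interpolation=cv2.INTER_CUBIC))"
```

```text
now drv [ 76.6 154.8  32.9] shift [-0.1098  0.0015  0.001 ] turn [-0.0004  0.0004 -0.0008] t 6.6167 F [ 0.2 -1.1  0.8] w 0.0045896284562589205 0.0
```

View pics/s4.png

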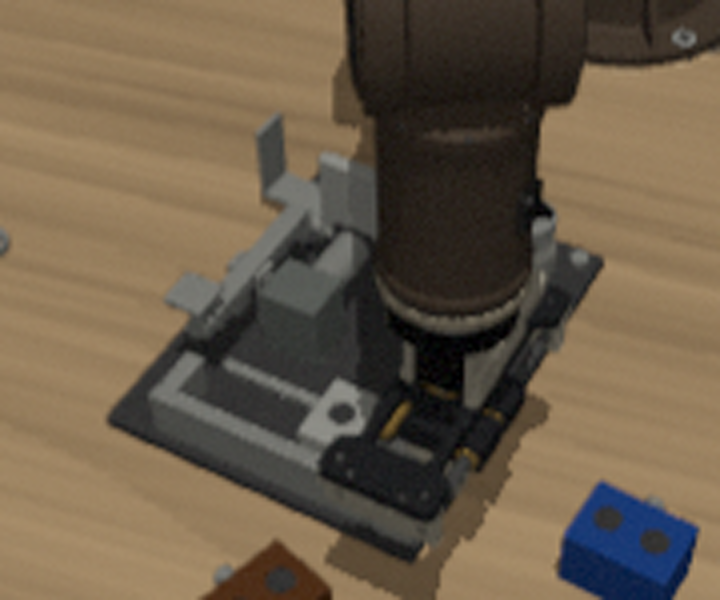

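The block is still in place, with its left hole at (343,412), and the gripper is to its left. Pushing along the channel.

>>> {"method": "jog_arm", "body": {"motion": [[[-0.008,0.001,0,0,0,0,1],[-0.014,0.001,0,0,0,0,1],[-0.021,0.001,0,0,0,0,1],[-0.03,0.001,0,0,0,0,1],[-0.04,0.001,0,0,0,0,1],[-0.05,0.001,0,0,0,0,1],[-0.06,0.001,0,0,0,0,1],[-0.07,0.001,0,0,0,0,1],[-0.08,0.001,0,0,0,0,1],[-0.09,0.001,0,0,0,0,1]]]}}

```text
clock: 7.5
position: [0.6017, -0.0575, 0.0341]
ee_rot: [2.404, 2.021, 0.005]
force: [0.5, 5.8, 5.0]
width: 0.006
gripper_force: 2.9
```

```bash
python3 -c "
from h import *
go([78,45,32])"
```

```text
now drv [78.8 66.1 34.1] shift [-0.0211 -0.0008  0.0021] turn [ 0.0029 -0.0021  0.0003] t 7.5 F [0.5 5.8 5. ] w 0.006088851264193666 2.9129239171743393
```

>>> {"method": "jog_arm", "body": {"motion": [[[-0.006,0,0,0,0,0,1],[-0.01,0,0,0,0,0,1],[-0.014,0,0,0,0,0,1],[-0.017,0,0,0,0,0,1],[-0.019,0,0,0,0,0,1],[-0.021,0,0,0,0,0,1],[-0.021,0,0,0,0,0,1]]]}}

```text
clock: 8.08
position: [0.5975, -0.0775, 0.0332]
ee_rot: [-2.404, -2.022, -0.003]
force: [1.2, 5.2, 3.8]
width: 0.007
gripper_force: 3.1
```

```bash
python3 -c "
from h import *
go([78,45,32])"
```

```text
now drv [78.1 45.7 33.2] shift [-0.0007 -0.0001  0.0012] turn [ 0.0011 -0.0018  0.0005] t 8.0833 F [1.2 5.2 3.8] w 0.006686769636113894 3.1449374556541443
```

>>> {"method": "jog_arm", "body": {"motion": [[[-0.001,0,0,0,0,0,1],[-0.002,0,0,0,0,0,1],[-0.003,0,0,0,0,0,1],[-0.003,0,0,0,0,0,1],[-0.003,0,0,0,0,0,1]]]}}

```text
clock: 8.5
position: [0.5974, -0.0775, 0.0333]
ee_rot: [-2.401, -2.024, -0.007]
force: [1.9, 12.3, 3.0]
width: 0.007
gripper_force: 6.7
```

```bash
python3 -c "
from h import *
go([78,45,32])"
```

```text
now drv [78.1 45.6 33.3] shift [-0.0006 -0.0001  0.0013] turn [ 0.0014 -0.0046  0.0026] t 8.5 F [ 1.9 12.3  3. ] w 0.0073722522109135775 6.661040559411049
```

The block doesn't move and force is rising, so it's at the stop. I'll back off, rise and cross to above the trip pad.

>>> {"method": "jog_arm", "body": {"motion": [[[0.006,0,0,0,0,0,1],[0.018,0,0,0,0,0,1],[0.018,0,-0.03,0,0,0,1],[0.018,0,-0.06,0,0,0,1],[0.018,0,-0.09,0,0,0,1],[-0.01,-0.008,-0.09,0,0,0,1],[-0.045,-0.018,-0.09,0,0,0,1],[-0.08,-0.028,-0.09,0,0,0,1],[-0.096,-0.028,-0.09,0,0,0,1],[-0.096,-0.028,-0.09,0,0,0,1]]]}}

```text
clock: 9.33
position: [0.5498, -0.1776, 0.1222]
ee_rot: [2.412, 2.011, -0.007]
force: [0.0, -0.6, 0.6]
width: 0.006
gripper_force: 0.0
```

```bash
python3 -c "
from h import *
go([50,-53,84])
a=get_image('scene')[100:250,150:330,::-1]
cv2.imwrite('pics/s5.png',cv2.resize(a,None,fx=4,fy=4,interpolation=cv2.INTER_CUBIC))"
```

```text
now drv [ 48.3 -61.2 122.2] shift [0.0083 0.0017 0.0382] turn [-0.002   0.0041 -0.008 ] t 9.3333 F [ 0.  -0.6  0.6] w 0.005589047204561865 0.0
```

View pics/s5.png

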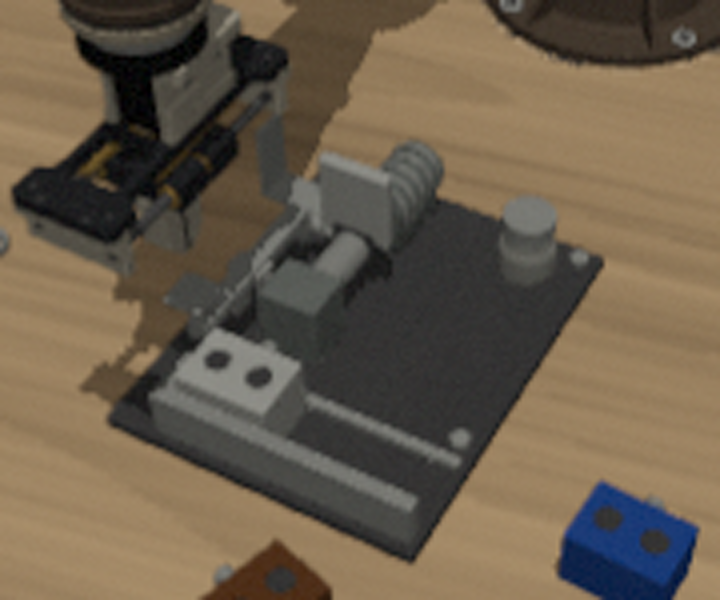

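The block is against the stop at about (235,380), the paddle is still drawn at (355,200), and the fingers are above the pad at (190,292). I'll let the arm settle first.

>>> {"method": "jog_arm", "body": {"motion": [[[0,0,0.01,0,0,0,1],[0,0,0.02,0,0,0,1],[0,0,0.02,0,0,0,1],[0,0,0.02,0,0,0,1]]]}}

```text
clock: 9.72
position: [0.5518, -0.1699, 0.1014]
ee_rot: [-2.401, -2.022, 0.002]
force: [-0.2, 0.2, 0.2]
width: 0.008
gripper_force: 0.0
```

```bash
python3 -c "
from h import *
go([50,-53,84])"
```

```text
now drv [ 49.  -53.3 101.4] shift [0.0002 0.0011 0.0174] turn [-0.0024 -0.0006  0.0017] t 9.7167 F [-0.2  0.2  0.2] w 0.00802230172946527 0.0
```

Now press to z≈71 (11 mm down, allowing for arm yield), then rise.

>>> {"method": "jog_arm", "body": {"motion": [[[0,0.001,0.01,0,0,0,1],[0,0.001,0.017,0,0,0,1],[0,0.001,0.022,0,0,0,1],[0,0.001,0.026,0,0,0,1],[0,0.001,0.03,0,0,0,1],[0,0.001,0.031,0,0,0,1],[0,0.001,0.031,0,0,0,1]]]}}

```text
clock: 10.3
position: [0.5547, -0.1716, 0.072]
ee_rot: [2.404, 2.02, 0.003]
force: [3.8, -0.3, 5.6]
width: 0.003
gripper_force: 3.0
```

```bash
python3 -c "
from h import *
go([50,-53,150])"
```

```text
now drv [ 52.1 -54.5  72. ] shift [ 0.0015 -0.0019 -0.078 ] turn [ 0.0025 -0.0002 -0.0003] t 10.3 F [ 3.8 -0.3  5.6] w 0.0033103759654295076 2.976321972819278
```

>>> {"method": "jog_arm", "body": {"motion": [[[0,0,-0.01,0,0,0,1],[0,0,-0.04,0,0,0,1],[0,0,-0.08,0,0,0,1],[-0.03,0,-0.11,0,0,0,1],[-0.06,0,-0.12,0,0,0,1],[-0.1,0,-0.12,0,0,0,1],[-0.1,0,-0.12,0,0,0,1],[-0.1,0,-0.12,0,0,0,1]]]}}

```text
clock: 10.97
position: [0.5338, -0.2731, 0.1914]
ee_rot: [-2.41, -2.014, 0.004]
force: [-0.1, 0.6, -0.4]
width: 0.007
gripper_force: 0.0
```

```bash
python3 -c "
from h import *
print(where())
a=get_image('scene')[110:230,160:310,::-1]
cv2.imwrite('pics/s6.png',cv2.resize(a,None,fx=5,fy=5,interpolation=cv2.INTER_CUBIC))"
```

```text
[  48.98761122 -158.04253337  191.36867011]
```

View pics/s6.png

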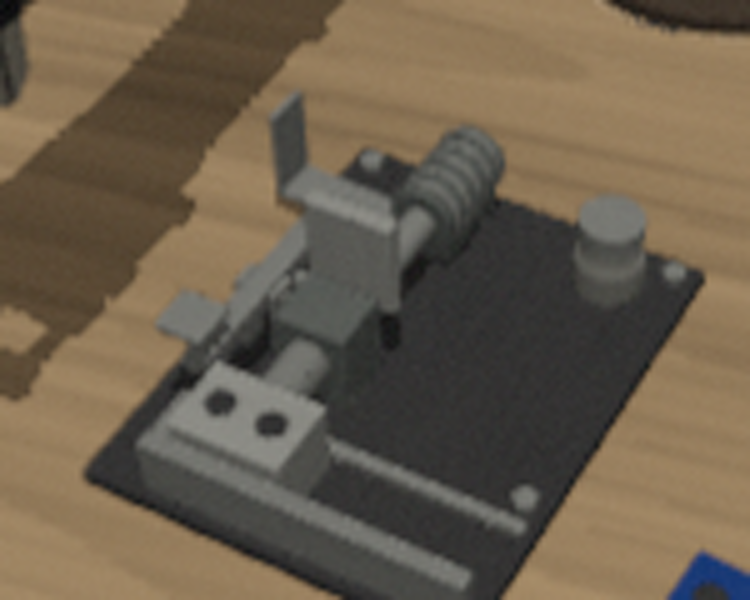

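The paddle top is back at its rest position: corners at (218,146) and (239,153), against (217,146) and (238,153) at the start. The ram nose meets the block face, the pad is back up at (190,315), and the block is at the stop.

```bash
python3 -c "
from cell import *
print(sign_off())"
```

```text
the job is handed in; nothing more can be done
None
```

The job is handed in at about 11 s on the robot's clock: I cocked the striker, slid the block against the end stop and fired it. The last picture shows the striker back at rest with the ram against the block, so the dowel looks driven home. I did not measure its depth directly, and sign-off returned no verdict.

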